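Tip a bent bracket upright against the fence and shut the keeper

ROBOT

A 7-joint arm with a two-finger parallel gripper is mounted at the origin on the work surface; the furniture and walls round the work are solid. World frame = base frame: x ahead of the robot, y to its left, z up, the work surface at z = 0. Lengths are in mm, angles in rad, forces in N, time in s.
With the tool pointing down it reaches from about 400 to 875 mm from the base axis. Payload 4.4 kg.
Tool frame: the origin (TCP) lies on the mounting face of the last link; the fingertips stand 173 mm ahead of it and the grasp point (between the pads) lies 155 mm ahead of it; z points along the fingers, y is the line along which they close (so a half turn about z gives the same grasp; the last joint's range is limited). The gripper opens to 85 mm and grips with 20 to 120 N. Pads are 22 mm wide; open, the fingers measure 114 mm over their backs; the gripper's body (76 mm by 85 mm) begins 54 mm behind the grasp point. The pads swing forward as they close: fully open they stand 13 mm farther back than shut.
Start: joints at [-1.278, 0.628, 0.038, 1.517, -0.027, 0.996, -0.02], TCP at [228.231, 608.627, 404.713] pointing down, gripper open.
Joint ranges: [-3.06, 3.06], [-0.37, 2.12], [-1.25, 1.32], [0.18, 2.47], [-1.1, 4.24], [0.23, 1.98], [-2.94, 2.94]. Speed limits (rad/s): [2.57, 2.57, 3.14, 3.14, 3.14, 3.14, 3.14].

INTERFACE

Orientations are given as [roll, pitch, yaw] about the fixed x, y, z axes, in that order (R = Rz(yaw) Ry(pitch) Rx(roll)).
In Python, from cell import * gives the robot as it stands. The module is installed in compiled form; this text tells all that it offers.
- The arm moves only by the tool jog_arm, never from a script. Its argument "steps" is a list of rows, each a list of 7 numbers: the opening, from -1 (shut) to 1 (fully open), so that 0 is half open, then the shift along the tool's x, y, z as a fraction of full scale, then the turn, a rotation vector about the tool's x, y, z as a fraction of full scale. A call has 1 to 10 rows; each row shifts and turns the commanded pose from where the row before left it, along the tool's axes as they then stand; what a row does not reach is not made up. Full scale, the value 1, is 500 mm for a shift and 2 rad for a turn. A row lasts 1/8 s, in which the tool goes at most 62.5 mm and 10.7 degrees, less where a joint would pass 70% of its speed; a pose out of reach is approached as far as the arm can. A call with a number of a shift or a turn outside -1 to 1 is refused whole. A call with a gripper value outside its range is refused whole. The fingers move at their own pace and stop on an object; the grip force is fixed at half the most. Time passes only in rows, so rows that do not move let the fingers close. It gives the time, the measured TCP pose, the force, the opening and the grip force at its end, in the units of the state.
- read_state(): the state, without advancing time (a new reading comes with each control period).
- get_image(name): name is "side" or "top"; returns a dict with "pixels" (400x640x3 uint8, red, green, blue), "depth" (400x640 float32, mm along the optical axis (not along the pixel's ray), 0 where there is no reading), "vertical_fov" (degrees; the focal length in pixels is half the picture's height over the tangent of half this angle, whatever the lens; pixels are square), "cx", "cy" (the principal point, pixels), "R" (3x3) and "t" (3): a world point X has camera coordinates R X + t. Camera axes: x right, y down, z forward; pixel columns grow to the right and rows downward; lengths in mm; the calibration is good to about 2 mm. A picture is of the moment at which its call begins.
- finish_job(): hands the job in; it is judged then, once.
The state is a dict: "clock": time; "qpos": joint angles; "qd": joint speeds; "tau": joint torques, N m; "eef_pos": TCP position; "tool_rot": TCP orientation; "force": force on the tool from outside, world axes, zero at the start; "torque": the same for the moment, N m; "width": finger opening in mm; "gripper_force": force on a finger pad.
Only numpy, scipy, OpenCV 4.12 (cv2) and the standard library are available. Lean on these libraries where they do the work, as an engineer would, in place of code of your own. Each camera call takes 0.05 s, during which the arm holds its last target. There are 200 camera calls.

TASK

Get the bent aluminium bracket ready for fitting: slide it along the plywood base until its front edge meets the dark steel fence, then push on its raised lip so that it pivots on that edge, without lifting that edge off the base, until it stands upright with its plate flat against the fence between the two end stops. Then swing the orange keeper arm fully round in front of the bracket's foot and let go. Leave the bottle, tape roll, heat sink and blue circuit board where they are.

Things in the scene. Friction and masses are not known exactly. Their poses are not given: they have to be found in the camera images.
- bracket: Loose L bracket of bent aluminium. Lies flat: plate 80 (x) x 60 (y) x 4 mm; at its -x end, away from the fence, a full-width lip stands 34 mm high, 4 mm thick, outer face to -x. Origin: underside centre of the plate; x to the front edge, z up when flat. Upright: x straight down, lip level at the top over the fence. It falls back unless tipped to within 7 deg of upright; then it leans on the fence.
- bracket_foot (a point): Middle of the bracket's front edge, on the plate's underside: 40 mm along x from the bracket's origin, same axes. When the bracket stands flush, this point is 4 mm in front of the fence face (fence x = -4 mm), since the plate's top side lies against the fence. Bracket mass 0.1 to 0.21 kg.
- fence: Dark steel fence, fixed on the base, 58 mm high, 6 mm thick, 100 mm wide (y -45 to +55), with a 31 mm deep foot and braces behind. Origin: on the base's top, at the foot of the working face, middle of the bracket's place. x points through the fence, away from the work (the bracket comes from -x); z up. End stops 24 mm high: inner faces at y = -40 and +41 mm, reaching to x = -14 and -10.
- keeper (a joint): Orange arm turning on an upright pin at fence x = -12, y = +50 mm. 0: points along fence -x (open, beside the lane); grows anticlockwise from above; 1.571 (stop): points along fence -y, its face 8 mm in front of the fence, so a flush bracket fits behind. Starts -0.1 to 0. Arm 8 mm wide, reaches 46 mm from the pin, 6 to 19 mm above the base. Turns at about 0.5 N on the knob and stays put.
- keeper_knob (a point): On the axis of the keeper arm's black upright knob, 40 mm from the pin, 56 mm above the base. The knob is a 12 mm rod with a slightly wider head, from 17 to 60 mm above the base.
- base: Fixed plywood work base on four rubber feet, 270 x 145 mm; its top is 20 mm above the bench. Origin: centre of its underside. It carries the fence and the bracket; its x runs along the edge of the bench.
- flux: Bystander: small bottle with white tip, 34 x 35 x 105 mm, standing right of the fence. Origin: centre of its base.
- tape: Bystander: roll of black tape, 55 x 53 x 19 mm, lying beyond the fence. Origin: centre of its underside.
- heat_sink: Bystander: finned heat sink, 30 x 40 x 22 mm, on the bench right of the fence, past the vise. Origin: centre of its underside.
- board_blue: Bystander: small blue circuit board, 42 x 55 x 13 mm, on the bench nearer the robot than the base. Origin: centre of its underside.
There are look-alikes about, which are no part of the job. What is shaped like the bracket but purple is not meant.

How it is judged:
By the outcome, as a careful person would: the job done as asked, in the order asked, and still so for the second after the job is handed in, with the robot touching nothing.
It also fails if it takes over 48 s, if anything falls off the work surface, if the arm or the gripper's body presses on something with over 40 N, if the wrist force passes 120 N, or if a joint passes its speed limit or range.

## Working session

There is one attempt and no reset: what is moved stays moved. The work goes in short steps, Python scripts to look and compute and a tool call to move; the robot and the scene stay as the last step left them, time stands still between calls to the robot, and variables do not carry over. Pictures are saved under pics/ and viewed, at most 10 in all, crops included, and the job is handed in when it is done.

Besides the shell and the picture viewer there is one more tool, called after "Emit:" as name(argument=value, ...) on one line, values as JSON. jog_arm: Moves the arm, as the interface text tells. Shift numbers are shares of 500 mm and turn numbers shares of 2 rad, none past 1 either way. Its arguments: {"type":"object","properties":{"steps":{"type":"array"}},"required":["steps"]}

```bash
mkdir -p pics
cat > h.py <<'E'
from cell import *
import numpy as np, cv2
def snap(n):
    d=get_image(n); np.savez(f'{n}.npz',**d); return d
def load(n): return dict(np.load(f'{n}.npz'))
def pt(d,u,v,z=None,r=1):
    f=200/np.tan(np.radians(float(d['vertical_fov']))/2)
    ray=np.array([(u-d['cx'])/f,(v-d['cy'])/f,1.0]); R,t=d['R'],d['t']
    c=-R.T@t; w=R.T@ray
    if z is not None: return c+w*(z-c[2])/w[2]
    p=d['depth'][v-r:v+r+1,u-r:u+r+1]; p=p[p>0]
    return c+w*np.median(p) if len(p) else None
def save(d,name,x0=0,y0=0,x1=640,y1=400,s=1.25):
    cv2.imwrite('pics/'+name,cv2.resize(d['pixels'][y0:y1,x0:x1,::-1],None,fx=s,fy=s,interpolation=cv2.INTER_CUBIC))
E
python3 - <<'E'
from h import *
for n in('side','top'):
    d=snap(n); save(d,n+'1.png'); print(n,d['vertical_fov'],d['cx'],d['cy'],(-d['R'].T@d['t']).round(),d['R'].round(2).tolist())
s=read_state();print(s)
E
```

```text
side 42.80374134128047 317.7381482649531 210.3615682961897 [ 355. 1366.  683.] [[-1.0, -0.08, -0.02], [-0.03, 0.53, -0.85], [0.08, -0.85, -0.53]]
top 43.77416699178755 318.63697745970927 207.8544398915299 [277. 342. 964.] [[-0.06, -1.0, -0.0], [-0.98, 0.05, -0.2], [0.2, -0.01, -0.98]]
{'clock': 0.1, 'qpos': array([-1.2777625 ,  0.62928199,  0.03843965,  1.51828435, -0.02697564,
        0.99630919, -0.0200135 ]), 'qd': array([-7.96860691e-05, -3.13899080e-03, -7.40915423e-04, -3.23486988e-03,
        6.82275359e-05,  1.11714722e-03, -2.16457771e-04]), 'tau': array([ 2.58369262e-03, -5.64534330e+01,  1.23061538e+00, -1.93975103e+01,
        1.13365974e-02,  5.43152564e-03, -7.82371501e-07]), 'eef_pos': array([228.14383689, 608.35835793, 403.85709627]), 'tool_rot': array([-3.13982807e+00,  3.73425616e-05,  2.78276238e+00]), 'force': array([0.8746656 , 0.20072577, 0.64722086]), 'torque': array([-0.02297202, -0.07144001,  0.0043591 ]), 'gripper_force': 0.0, 'width': 85.851591301555}
```

View pics/side1.png

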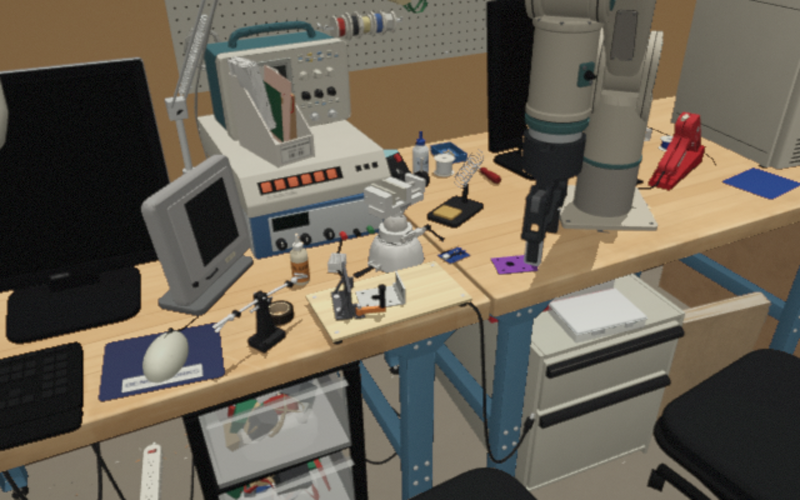

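View pics/top1.png

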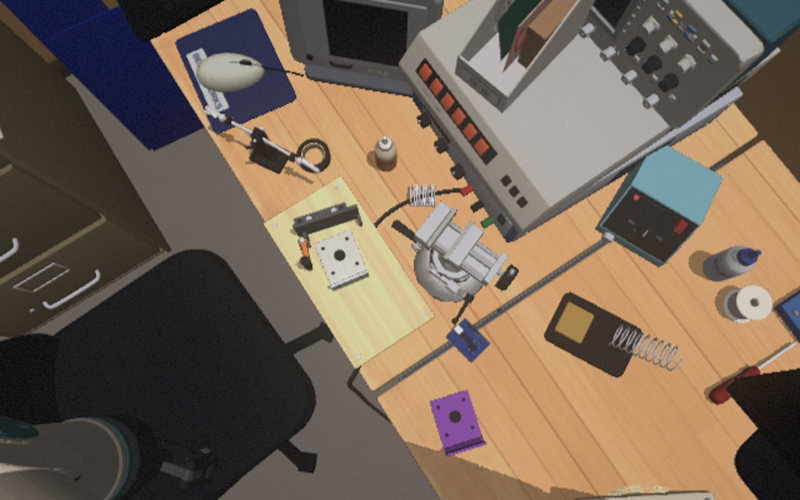

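Both views show the silver bracket on the plywood base (top view, about (340,260) in the enlarged picture), with the dark fence at (325,218) and the orange keeper at (305,248). The purple L at (457,420) is the look-alike and is not meant. The silver bracket lies on the base with its lip away from the fence, so it fits. I'll confirm with enlarged crops.

Run:
```python
from h import *
d=load('top'); save(d,'top2.png',205,135,355,295,s=5*0.74)
d=load('side'); save(d,'side2.png',240,180,390,280,s=5.2)
```

```text
(no output)
```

View pics/top2.png

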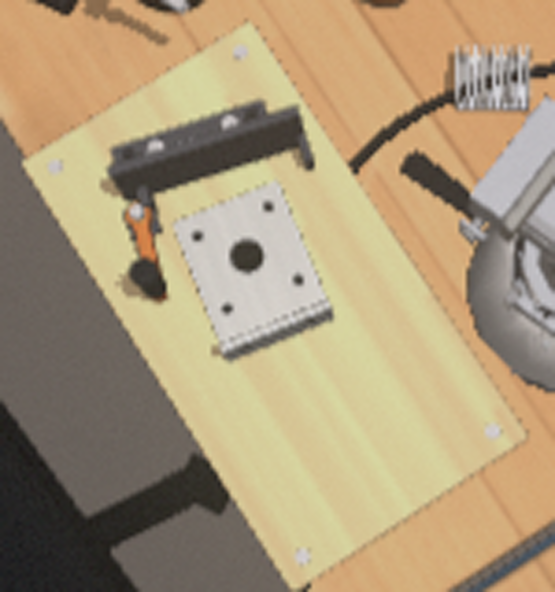

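View pics/side2.png

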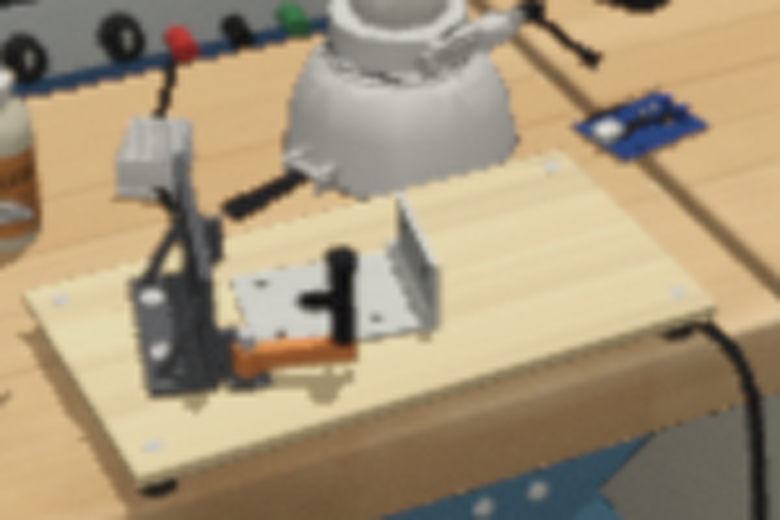

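The crops confirm it. The silver bracket lies flat with its lip standing at the robot end: front edge at top-crop (175,222)-(278,183), lip at (220,352)-(330,312). The keeper is open, with its knob at (147,275). Next I'll fit poses from the depth points.

```bash
cat >> h.py <<'E'
def cloud(d):
    f=200/np.tan(np.radians(float(d['vertical_fov']))/2)
    v,u=np.mgrid[0:400,0:640]; z=d['depth']
    c=np.stack([(u-d['cx'])/f*z,(v-d['cy'])/f*z,z],-1)
    return (c-d['t'])@d['R'], z>0
E
python3 - <<'E'
from h import *
for n,box in(('top',(205,135,355,295)),('side',(240,180,390,280))):
    d=load(n); P,ok=cloud(d); x0,y0,x1,y1=box
    P=P[y0:y1,x0:x1]; px=d['pixels'][y0:y1,x0:x1].astype(int); ok=ok[y0:y1,x0:x1]
    sat=px.max(-1)-px.min(-1); br=px.mean(-1)
    def rep(name,m):
        q=P[m&ok]
        if len(q)<4: print(n,name,len(q));return
        r=cv2.minAreaRect(q[:,:2].astype(np.float32))
        print(n,name,len(q),'z',np.percentile(q[:,2],[5,50,95]).round(1),'med',np.median(q[:,:2],0).round(1),'box',cv2.boxPoints(r).round(1).tolist())
    X=P[...,0];Y=P[...,1];Z=P[...,2]
    wood=(px[...,0]-px[...,2]>50)&(Z>12)&(Z<28)&(px[...,1]>180)
    rep('wood',wood)
    if n=='top':
        v,u=np.mgrid[y0:y1,x0:x1]; cu=(u-x0)*3.7; cv=(v-y0)*3.7
        reg=(cu>165)&(cu<340)&(cv>175)&(cv<365)
        rep('plate',reg&(Z>18)&(Z<30)&(sat<30)&(br>130))
        rep('lip',reg&(Z>40)&(Z<70)); rep('liptop',reg&(Z>52)&(Z<70))
        fr=(cu>95)&(cu<320)&(cv>95)&(cv<200)
        rep('fence',fr&(Z>35)&(Z<90)); rep('fencetop',fr&(Z>72)&(Z<90))
        kr=(cu>110)&(cu<172)&(cv>195)&(cv<305)
        rep('knob',kr&(Z>55)&(Z<90)); rep('orange',kr&(px[...,0]-px[...,2]>90)&(Z>25)&(Z<50))
    for c in ([(250,22),(525,437),(295,588),(23,158)] if n=='top' else []):
        print(pt(d,x0+c[0]/3.7,y0+c[1]/3.7,20).round(1))
d=load('top');print('wood z',[pt(d,int(205+a/3.7),int(135+b/3.7)).round(1).tolist() for a,b in((400,400),(300,450),(420,480))])
# z-specified crop corners
for nm,c,z in(('front L',(175,222),24),('front R',(278,183),24),('lip L top',(222,358),54),('lip R top',(333,318),54),('fence face top L',(117,182),78),('face top R',(297,128),78),('knob',(145,275),80)):
    print(nm,pt(d,205+c[0]/3.7,135+c[1]/3.7,z).round(1))
E
```

```text
top wood 7448 z [17.  19.7 22.4] med [427.  399.5] box [[307.8999938964844, 410.5], [423.79998779296875, 209.6999969482422], [657.0999755859375, 344.29998779296875], [541.2000122070312, 545.0999755859375]]
top plate 1000 z [20.9 23.8 26.5] med [477.1 425.7] box [[426.79998779296875, 439.20001220703125], [446.8999938964844, 382.70001220703125], [521.5999755859375, 409.29998779296875], [501.5, 465.79998779296875]]
top lip 109 z [42.7 52.6 55.8] med [437.9 410.8] box [[425.79998779296875, 438.3999938964844], [446.1000061035156, 382.1000061035156], [450.79998779296875, 383.79998779296875], [430.5, 440.1000061035156]]
top liptop 63 z [52.2 53.9 56.5] med [439. 409.] box [[426.3999938964844, 436.70001220703125], [445.70001220703125, 383.0], [450.0, 384.6000061035156], [430.70001220703125, 438.20001220703125]]
top fence 546 z [37.8 63.4 78.7] med [528.8 440.5] box [[505.29998779296875, 486.5], [527.4000244140625, 389.0], [561.0, 396.70001220703125], [538.9000244140625, 494.1000061035156]]
top fencetop 207 z [72.9 77.2 79.6] med [529.8 440.8] box [[513.7999877929688, 488.1000061035156], [539
[... 382 characters left out ...]
[[478.70001220703125, 478.29998779296875], [482.29998779296875, 467.5], [507.1000061035156, 475.79998779296875], [503.5, 486.6000061035156]]
[609.7 419.7  20. ]
[378.3 286.9  20. ]
[308.5 408.   20. ]
[541.  542.7  20. ]
side wood 2792 z [19.  21.2 23.2] med [426.7 413.2] box [[306.70001220703125, 411.79998779296875], [380.70001220703125, 281.5], [616.0999755859375, 415.20001220703125], [542.0999755859375, 545.5]]
wood z [[401.2, 350.2, 19.9], [379.4, 402.7, 18.8], [360.8, 342.9, 19.9]]
front L [500.7 462.7  24. ]
front R [518.7 407.9  24. ]
lip L top [422.5 437.3  54. ]
lip R top [439.7 381.1  54. ]
fence face top L [509.8 483.9  78. ]
face top R [532.5 393.6  78. ]
knob [461.6 470.9  80. ]
```

```bash
cat >> h.py <<'E'
from scipy.spatial.transform import Rotation as Ro
TH=np.radians(15.25); O=np.array([528.7,435.75,20.])
F=np.array([[np.cos(TH),-np.sin(TH),0],[np.sin(TH),np.cos(TH),0],[0,0,1]])
w2f=lambda p:(np.asarray(p)-O)@F
f2w=lambda p:np.asarray(p)@F.T+O
def st(tip=173):
    s=read_state(); R=Ro.from_euler('xyz',s['tool_rot']).as_matrix()
    t=w2f(s['eef_pos']+R[:,2]*tip)
    print('t',round(s['clock'],2),'tip fence',t.round(1),'yaw rel',round(np.degrees(s['tool_rot'][2]-TH),2),'F fence',(s['force']@F).round(1),'w',round(s['width'],1)); return t,R
def plan(wps,tip=173):
    t,R=st(tip)
    for w in wps:
        w=np.array(w,float); print(w,'d tool frac',(R.T@F@(w-t)/500).round(4)); t=w
E
python3 - <<'E'
from h import *
for n in('top','side'):
    P,ok=cloud(load(n)); Q=w2f(P[ok]); 
    m=(Q[:,2]>60)&(Q[:,0]>-200)&(Q[:,0]<110)&(abs(Q[:,1])<130)
    H={}
    for q in Q[m]:
        k=tuple((q[:2]//20*20).astype(int)); H[k]=max(H.get(k,0),round(q[2]))
    print(n,sorted(H.items()))
t,R=st(); c=Ro.from_euler('z',-0.627).as_matrix()
w=np.array([-125,0,130.]); print((R.T@F@(w-t)/500).round(3),((R@c).T@F@(w-t)/500).round(3))
E
```

```text
top [((np.int64(-140), np.int64(-140)), 151), ((np.int64(-120), np.int64(-140)), 152), ((np.int64(-120), np.int64(-120)), 153), ((np.int64(-100), np.int64(-140)), 153), ((np.int64(-100), np.int64(-120)), 153), ((np.int64(-80), np.int64(-140)), 151), ((np.int64(-80), np.int64(-120)), 149), ((np.int64(-60), np.int64(40)), 63), ((np.int64(-20), np.int64(20)), 61), ((np.int64(0), np.int64(-40)), 61), ((np.int64(0), np.int64(-20)), 61), ((np.int64(0), np.int64(0)), 60), ((np.int64(0), np.int64(20)), 61), ((np.int64(60), np.int64(-140)), 67), ((np.int64(60), np.int64(-120)), 87), ((np.int64(60), np.int64(-20)), 70), ((np.int64(60), np.int64(0)), 70), ((np.int64(80), np.int64(-140)), 67), ((np.int64(80), np.int64(-120)), 85), ((np.int64(80), np.int64(-20)), 70), ((np.int64(80), np.int64(0)), 78), ((np.int64(80), np.int64(20)), 73), ((np.int64(100), np.int64(0)), 74), ((np.int64(100), np.int64(20)), 73)]
side [((np.int64(-140), np.int64(-140)), 152), ((np.int64(-120), np.int64(-140)), 150), ((np.int64(-120), np.int64(-120)), 151), ((np.int64(-100), np.int64(-140)), 154), ((np.int64(-100), np.int64(-120)), 153), ((np.int64(-80), np.int64(-140)), 151), ((np.int64(-80), np.int64(-120)), 152), ((np.int64(-60), np.int64(40)), 65), ((np.int64(0), np.int64(-40)), 60), ((np.int64(0), np.int64(-20)), 60), ((np.int64(0), np.int64(0)), 61), ((np.int64(0), np.int64(20)), 62), ((np.int64(0), np.int64(40)), 61), ((np.int64(60), np.int64(-120)), 82), ((np.int64(60), np.int64(-20)), 66), ((np.int64(60), np.int64(0)), 68), ((np.int64(80), np.int64(-120)), 87), ((np.int64(80), np.int64(-20)), 70), ((np.int64(80), np.int64(0)), 81), ((np.int64(80), np.int64(20)), 72), ((np.int64(100), np.int64(0)), 73), ((np.int64(100), np.int64(20)), 74)]
t 0.1 tip fence [-244.7  245.3  210.9] yaw rel 144.19 F fence [ 0.9 -0.   0.6] w 85.9
[-0.481 -0.258  0.162] [-0.239 -0.491  0.162]
```

Emit:
jog_arm(steps=[[-0.4,0,0,0,0,0,-0.0784],[-0.4,0,0,0,0,0,-0.0784],[-0.4,0,0,0,0,0,-0.0784],[-0.4,0,0,0,0,0,-0.0784],[-0.4,-0.04,-0.082,0.027,0,0,0],[-0.4,-0.04,-0.082,0.027,0,0,0],[-0.4,-0.04,-0.082,0.027,0,0,0],[-0.4,-0.04,-0.082,0.027,0,0,0],[-0.4,-0.04,-0.082,0.027,0,0,0],[-0.4,-0.04,-0.082,0.027,0,0,0]])

```text
clock: 1.35
eef_pos: [409.9, 402.0, 323.0]
tool_rot: [-3.141, -0.0, -2.873]
force: [0.4, 1.0, 0.4]
width: 25.2
gripper_force: 0.0
```

Run:
```python
from h import *
plan([(-125,1,40),(-125,1,11),(-110,1,11),(-92,1,11)],172)
```

```text
t 1.35 tip fence [-123.5   -1.4  131. ] yaw rel -179.87 F fence [0.6 0.8 0.4] w 25.2
[-125.    1.   40.] d tool frac [0.0029 0.0048 0.182 ]
[-125.    1.   11.] d tool frac [-0.     0.     0.058]
[-110.    1.   11.] d tool frac [-0.03   -0.0001 -0.    ]
[-92.   1.  11.] d tool frac [-0.036  -0.0001 -0.    ]
```

Emit:
jog_arm(steps=[[-0.4,0.002,0.005,0.07,0,0,0],[-0.4,0,0,0.07,0,0,0],[-0.4,0,0,0.06,0,0,0],[-0.4,0,0,0.04,0,0,0],[-0.4,0,0,0,0,0,0],[-0.4,-0.01,0,0,0,0,0],[-0.4,-0.01,0,0,0,0,0],[-0.4,-0.01,0,0,0,0,0],[-0.4,0,0,0,0,0,0]])

```text
clock: 2.48
eef_pos: [422.6, 409.5, 204.2]
tool_rot: [3.141, 0.001, -2.874]
force: [0.0, -0.5, 0.7]
width: 25.0
gripper_force: 0.0
```

Run:
```python
from h import *
d=snap('side'); save(d,'s3.png',250,170,390,275,s=5.2)
plan([(-92,1,11)],172)
```

```text
t 2.52 tip fence [-109.5    2.6   12. ] yaw rel -179.9 F fence [-0.8  0.3  0.6] w 25.7
[-92.   1.  11.] d tool frac [-0.035  -0.0032  0.002 ]
```

View pics/s3.png

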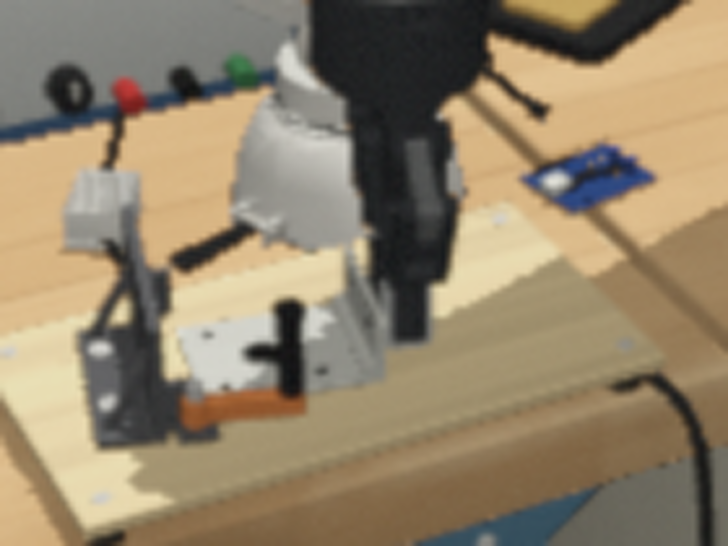

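The picture shows the fingers (tip at (410,340)) just behind the lip at (375,310), and nothing has moved yet. Now I'll slide it.

Emit:
jog_arm(steps=[[-0.4,-0.006,-0.001,0,0,0,0],[-0.4,-0.006,-0.001,0,0,0,0],[-0.4,-0.006,-0.001,0,0,0,0],[-0.4,-0.006,0,0,0,0,0],[-0.4,-0.005,0,0,0,0,0],[-0.4,0,0,0,0,0,0]])

```text
clock: 3.28
eef_pos: [436.9, 411.7, 203.7]
tool_rot: [3.142, 0.001, -2.874]
force: [0.5, 0.1, 0.1]
width: 25.5
gripper_force: 0.0
```

```bash
cat >> h.py <<'E'
def bracket():
    d=snap('top'); P,ok=cloud(d); P=P[135:295,205:355]; px=d['pixels'][135:295,205:355].astype(int); Q=w2f(P)
    m=ok[135:295,205:355]&(Q[...,2]>0.5)&(Q[...,2]<9)&(px.max(-1)-px.min(-1)<30)&(px.mean(-1)>110)&(Q[...,0]>-100)&(Q[...,0]<3)&(abs(Q[...,1])<40)
    q=Q[m]; r=cv2.minAreaRect(q[:,:2].astype(np.float32)); print('plate fence-frame',len(q),cv2.boxPoints(r).round(1).tolist())
E
python3 - <<'E'
from h import *
bracket(); st(172)
E
```

```text
plate fence-frame 0 [[0.0, 0.0], [0.0, 0.0], [0.0, 0.0], [0.0, 0.0]]
t 3.33 tip fence [-94.9   1.   11.7] yaw rel -179.89 F fence [ 0.8  0.4 -0.1] w 25.4
```

Emit:
jog_arm(steps=[[-0.4,-0.004,0,0,0,0,0],[-0.4,-0.004,0,0,0,0,0],[-0.4,0,0,0,0,0,0]])

```text
clock: 3.7
eef_pos: [439.9, 412.7, 203.6]
tool_rot: [-3.141, -0.001, -2.873]
force: [-2.8, -1.3, 1.8]
width: 25.6
gripper_force: 1.3
```

Run:
```python
from h import *
st(172)
d=snap('side'); a=cv2.resize(d['pixels'][190:270,260:350,::-1],None,fx=5,fy=5,interpolation=cv2.INTER_CUBIC)
d=snap('top'); b=cv2.resize(d['pixels'][150:250,220:310,::-1],None,fx=3.9,fy=4,interpolation=cv2.INTER_CUBIC)
b=cv2.resize(b,(340,400)); cv2.imwrite('pics/c4.png',np.hstack([a,b]))
```

```text
t 3.7 tip fence [-91.9   1.   11.6] yaw rel -179.87 F fence [-3.1 -0.5  1.8] w 25.6
```

View pics/c4.png

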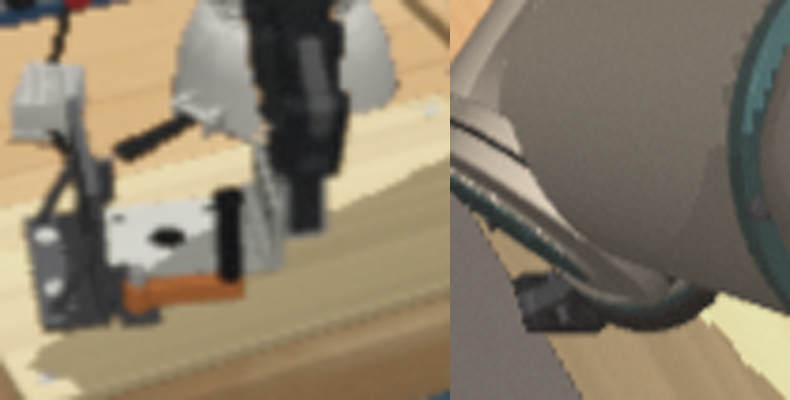

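Side view: the bracket's front edge meets the fence at crop (105,240), and the -3 N reading agrees. I'll raise the fingers on the lip and begin tipping.

Emit:
jog_arm(steps=[[-0.4,0.006,0,0,0,0,0],[-0.4,0,0,-0.025,0,0,0],[-0.4,-0.005,0,0,0,0,0],[-0.4,-0.005,0,-0.0135,0,0,0],[-0.4,-0.005,0,-0.0135,0,0,0],[-0.4,-0.007,0,-0.0125,0,0,0],[-0.4,-0.007,0,-0.0125,0,0,0],[-0.4,0,0,0,0,0,0]])

```text
clock: 4.8
eef_pos: [451.7, 416.0, 242.9]
tool_rot: [3.141, 0.001, -2.874]
force: [-2.5, -0.6, -0.1]
width: 25.7
gripper_force: 1.3
```

Run:
```python
from h import *
st(172)
d=snap('side'); save(d,'s5.png',250,170,380,270,s=6)
```

```text
t 4.8 tip fence [-79.3   1.3  50.9] yaw rel -179.9 F fence [-2.5  0.1 -0.1] w 25.7
```

View pics/s5.png

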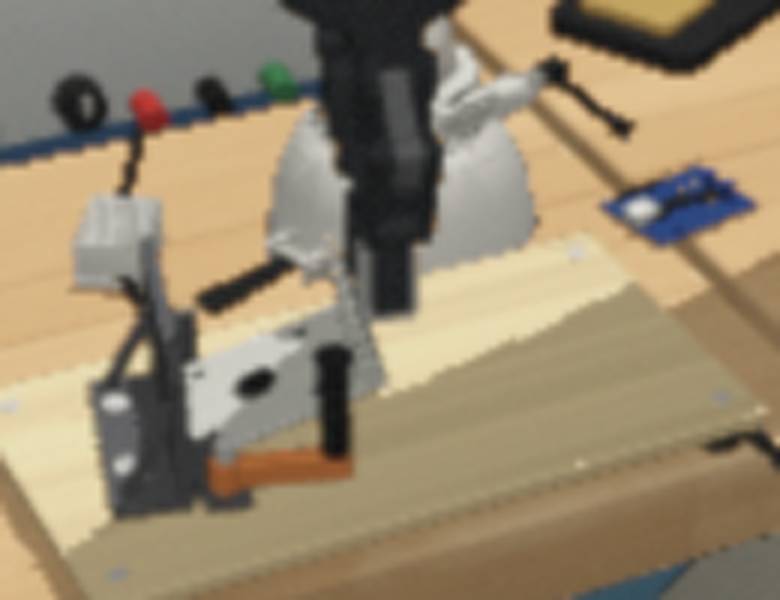

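The bracket is tipping about its front edge (about 20°), with the lip at (360,310) against the fingertips. I'll carry on along the arc.

Emit:
jog_arm(steps=[[-0.4,-0.009,0,-0.011,0,0,0],[-0.4,-0.009,0,-0.0105,0,0,0],[-0.4,-0.011,0,-0.009,0,0,0],[-0.4,-0.011,0,-0.009,0,0,0],[-0.4,-0.012,0,-0.007,0,0,0],[-0.4,-0.012,0,-0.007,0,0,0],[-0.4,-0.0135,0,-0.0045,0,0,0],[-0.4,-0.0135,0,-0.0045,0,0,0],[-0.4,-0.014,0,-0.002,0,0,0],[-0.4,0,0,0,0,0,0]])

```text
clock: 6.1
eef_pos: [503.4, 430.2, 275.5]
tool_rot: [3.141, 0.003, -2.874]
force: [-1.9, -1.0, 7.4]
width: 25.7
gripper_force: 3.5
```

Run:
```python
from h import *
st(172)
d=snap('side'); save(d,'s6.png',250,170,380,270,s=6)
```

```text
t 6.1 tip fence [-25.4   1.4  83.5] yaw rel -179.92 F fence [-2.1 -0.5  7.4] w 25.7
```

View pics/s6.png

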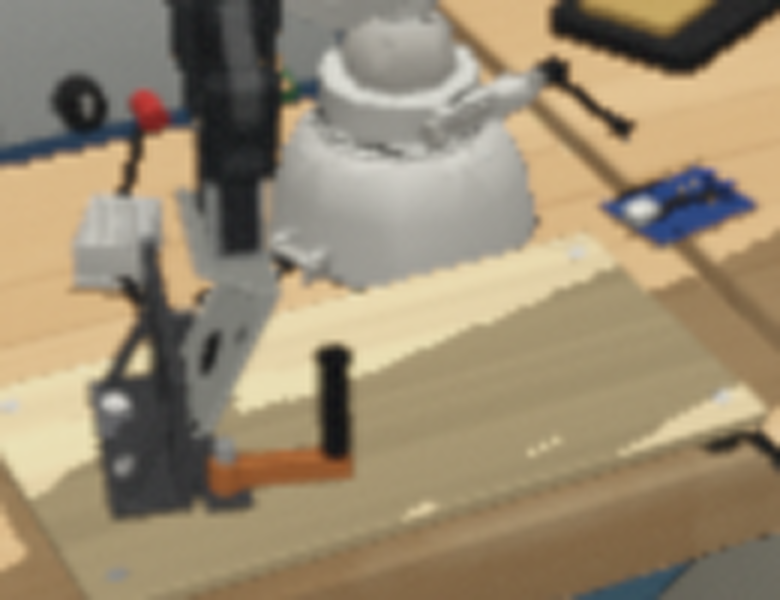

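It is now at about 65°, with its foot still on the base at the fence (200,430). I'll finish the arc.

Emit:
jog_arm(steps=[[-0.4,-0.014,0,-0.002,0,0,0],[-0.4,-0.0145,0,0,0,0,0],[-0.4,-0.0145,0,0,0,0,0],[-0.4,-0.014,0,0.002,0,0,0],[-0.4,-0.014,0,0.003,0,0,0],[-0.4,0,0,0,0,0,0],[-0.4,0,0,0,0,0,0]])

```text
clock: 7.02
eef_pos: [537.4, 439.5, 273.8]
tool_rot: [3.141, 0.003, -2.874]
force: [1.2, 0.6, 6.6]
width: 25.6
gripper_force: 3.0
```

Run:
```python
from h import *
st(172)
d=snap('side'); save(d,'s7.png',250,170,380,270,s=6)
```

```text
t 7.03 tip fence [ 9.9  1.5 81.8] yaw rel -179.9 F fence [1.3 0.3 6.6] w 25.6
```

View pics/s7.png

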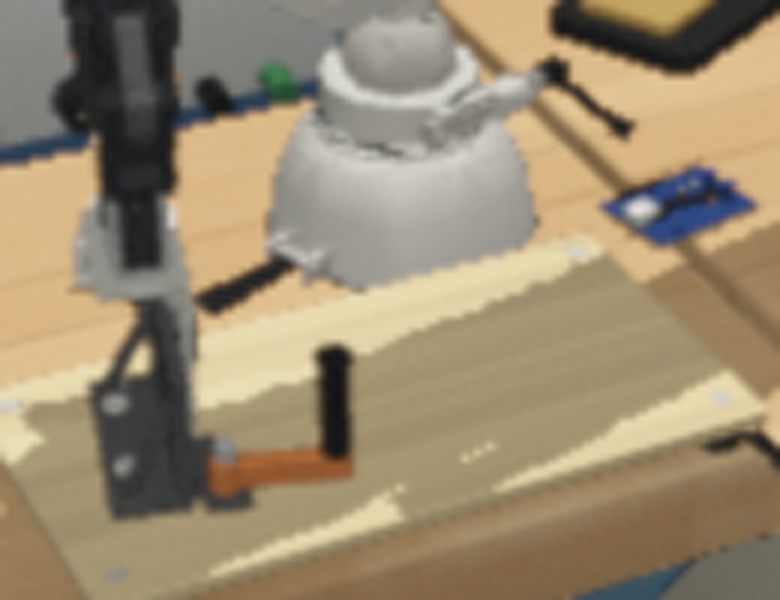

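The bracket stands upright, with the lip level over the fence under the fingertips (140,260). I'll lift clear and check it numerically.

Emit:
jog_arm(steps=[[-0.4,0,0,-0.02,0,0,0],[-0.4,0,0,-0.04,0,0,0],[-0.4,0,0,-0.04,0,0,0],[-1,0,0,0,0,0,0]])

```text
clock: 7.58
eef_pos: [536.7, 439.8, 325.9]
tool_rot: [3.139, 0.004, -2.873]
force: [-0.2, 0.5, 0.6]
width: 8.3
gripper_force: 0.0
```

```bash
cat > chk.py <<'E'
from h import *
def chk():
    for n in('side','top'):
        d=snap(n); P,ok=cloud(d); Q=w2f(P); px=d['pixels'].astype(int)
        z=Q[...,2]; inb=ok&(Q[...,0]>-80)&(Q[...,0]<50)&(abs(Q[...,1])<75)
        gr=(px.max(-1)-px.min(-1)<35)
        for nm,m in(('lip',inb&gr&(z>70)&(z<90)&(Q[...,0]>-20)),('plate',inb&gr&(px.mean(-1)>90)&(z>5)&(z<68)&(Q[...,0]>-20)&(Q[...,0]<0)),('orange',inb&(px[...,0]-px[...,2]>90)&(z>8)&(z<25)),('knob',inb&(px.mean(-1)<60)&(z>25)&(z<66)&(Q[...,0]<-8))):
            q=Q[m]
            if len(q)>5: print(n,nm,len(q),[np.percentile(q[:,i],[3,50,97]).round(1).tolist() for i in range(3)])
if __name__=='__main__': chk(); st()
E
python3 - <<'E'
from chk import *
chk()
plan([(-72.5,72.5,132),(-72.5,72.5,34)]); print(read_state()['qpos'].round(2))
# keeper rows
def kn(k): return np.array([-12-40*np.cos(k),50-40*np.sin(k),0])
def pose(k,a,off): # a angle of n
    n=np.array([np.cos(a),np.sin(a),0]); return kn(k)-n*off
ks=np.radians(np.r_[np.arange(0,91,10),92]); pa=-np.pi/4; pp=np.array([-72.5,72.5,0])
for k in ks:
    a=max(-np.pi/4,k-np.pi/2) if k<np.pi/2 else 0
    p=pose(k,a,17); R=np.c_[[-np.cos(pa),-np.sin(pa),0],[-np.sin(pa),np.cos(pa),0],[0,0,-1]]
    print(np.degrees(k).round(),p.round(1),'shift',(R.T@(p-pp)/500).round(4),'turn',round(-(a-pa)/2,4)); pa,pp=a,p
E
```

```text
side lip 249 [[-1.4, 13.3, 30.2], [-29.3, 0.9, 28.7], [75.5, 80.9, 83.0]]
side plate 38 [[-13.2, -8.5, -0.4], [-43.7, 27.5, 52.7], [8.1, 27.4, 62.2]]
side orange 83 [[-50.6, -29.8, -8.9], [48.9, 52.9, 56.3], [11.3, 16.7, 20.9]]
side knob 65 [[-54.6, -50.9, -47.0], [49.5, 56.3, 59.0], [26.2, 46.8, 62.4]]
top lip 548 [[-4.1, 8.9, 28.0], [-29.1, -3.6, 27.2], [73.1, 79.4, 82.4]]
top plate 278 [[-13.4, -3.7, -2.6], [-42.7, -4.7, 48.6], [7.0, 35.8, 65.9]]
top orange 39 [[-35.2, -25.1, -14.9], [47.0, 50.6, 54.0], [15.2, 18.5, 21.5]]
top knob 56 [[-58.2, -55.4, -48.3], [46.5, 51.3, 56.6], [26.9, 58.7, 63.3]]
t 7.67 tip fence [  8.1   1.4 130.4] yaw rel -179.88 F fence [-0.8 -0.4  0.1] w -0.0
[-72.5  72.5 132. ] d tool frac [ 0.1608  0.1426 -0.0033]
[-72.5  72.5  34. ] d tool frac [ 1.00e-04 -0.00e+00  1.96e-01]
[-0.65  0.78 -0.15  1.46  0.13  0.92  1.01]
0.0 [-64.  62.   0.] shift [-0.0268 -0.0028  0.    ] turn -0.0
10.0 [-63.4  55.1   0. ] shift [-0.0107 -0.009   0.    ] turn -0.0
20.0 [-61.6  48.3   0. ] shift [-0.0121 -0.007   0.    ] turn -0.0
30.0 [-58.7  42.    0. ] shift [-0.0131 -0.0048  0.    ] turn -0.0
40.0 [-54.7  36.3   0. ] shift [-0.0137 -0.0024  0.    ] turn -0.0
50.0 [-50.7  30.3   0. ] shift [-0.0141 -0.003   0.    ] turn -0.0436
60.0 [-46.7  23.9   0. ] shift [-0.0144 -0.0047  0.    ] turn -0.0873
70.0 [-41.7  18.2   0. ] shift [-0.0144 -0.0047  0.    ] turn -0.0873
80.0 [-35.7  13.6   0. ] shift [-0.0144 -0.0047  0.    ] turn -0.0873
90.0 [-29.  10.   0.] shift [-0.0144 -0.0047  0.    ] turn -0.0873
92.0 [-27.6  10.    0. ] shift [-0.0028  0.      0.    ] turn 0.0
```

The bracket is upright and flush (lip level at z≈80 mm, y ±29, plate at x≈-3.7). Next is the keeper.

Emit:
jog_arm(steps=[[-1,0.04,0.036,0,0,0,0],[-1,0.04,0.036,0,0,0,0],[-1,0.04,0.036,0,0,0,0],[-1,0.041,0.035,0,0,0,0],[-1,0,0,0,0,0,0.0785],[-1,0,0,0,0,0,0.0785],[-1,0,0,0,0,0,0.0785],[-1,0,0,0,0,0,0.0785],[-1,0,0,0,0,0,0.0785],[-1,0,0,0.05,0,0,0]])

```text
clock: 8.93
eef_pos: [437.9, 488.5, 298.8]
tool_rot: [3.139, -0.0, 2.626]
force: [-0.1, 0.3, -0.1]
width: 0.4
gripper_force: 0.0
```

Run:
```python
from h import *
plan([(-72.5,72.5,34)])
```

```text
t 8.93 tip fence [-73.4  75.2 105.8] yaw rel 135.18 F fence [-0.   0.3 -0.1] w 0.4
[-72.5  72.5  34. ] d tool frac [-0.0051 -0.0029  0.1436]
```

Emit:
jog_arm(steps=[[-1,-0.005,-0.003,0.05,0,0,0],[-1,0,0,0.05,0,0,0],[-1,0,0,0.042,0,0,0],[-1,0,0,0,0,0,0],[-1,-0.0134,-0.0014,0,0,0,0],[-1,-0.0134,-0.0014,0,0,0,0],[-1,-0.0107,-0.009,0,0,0,0],[-1,-0.0121,-0.007,0,0,0,0],[-1,-0.0131,-0.005,0,0,0,0],[-1,0,0,0,0,0,0]])

```text
clock: 10.18
eef_pos: [463.8, 457.5, 227.3]
tool_rot: [3.141, 0.001, 2.623]
force: [-0.1, -0.4, -0.0]
width: -0.2
gripper_force: 0.0
```

Run:
```python
from chk import *
chk(); st()
```

```text
side lip 255 [[-1.6, 13.1, 30.2], [-30.2, 1.6, 28.3], [76.2, 81.0, 82.9]]
side plate 43 [[-13.1, -8.6, -0.4], [-42.6, 26.8, 52.6], [8.2, 27.4, 64.5]]
side orange 46 [[-38.9, -24.9, -8.0], [30.0, 40.6, 56.0], [12.7, 17.7, 21.3]]
side knob 84 [[-54.0, -43.8, -39.0], [27.7, 45.1, 51.6], [28.5, 52.6, 65.0]]
t 10.28 tip fence [-57.4  39.3  34.1] yaw rel 135.13 F fence [-0.3 -0.6  0.1] w 0.4
```

The keeper is following (about 30–35°). I'll carry on to the stop.

Emit:
jog_arm(steps=[[-1,-0.011,-0.002,0,0,0,0],[-1,-0.0141,-0.003,0,0,0,-0.0436],[-1,-0.0144,-0.0047,0,0,0,-0.0873],[-1,-0.0144,-0.0047,0,0,0,-0.0873],[-1,-0.0144,-0.0047,0,0,0,-0.0873],[-1,-0.0144,-0.0047,0,0,0,-0.0873],[-1,0,0,0,0,0,0]])

```text
clock: 11.15
eef_pos: [498.2, 435.8, 226.5]
tool_rot: [-3.142, -0.002, -2.873]
force: [-3.0, -0.6, 0.6]
width: 0.1
gripper_force: 1.2
```

Run:
```python
from chk import *
chk(); st()
```

```text
side lip 264 [[-15.4, 12.8, 30.2], [-29.7, 3.5, 29.8], [76.8, 81.0, 84.5]]
side plate 48 [[-19.8, -13.0, -0.6], [11.2, 26.0, 54.2], [12.6, 44.0, 64.1]]
side orange 22 [[-13.2, -10.2, -7.8], [15.7, 29.2, 55.0], [10.6, 18.7, 20.7]]
side knob 102 [[-32.0, -15.0, -8.1], [7.7, 15.0, 21.5], [29.3, 52.0, 64.3]]
top knob 16 [[-40.0, -38.9, -35.2], [-2.4, 7.8, 19.8], [40.8, 50.1, 65.7]]
t 11.25 tip fence [-29.8   8.   33.6] yaw rel -179.92 F fence [-2.9 -1.2 -0.5] w 0.2
```

Emit:
jog_arm(steps=[[-1,-0.004,0,0,0,0,0],[-1,0,0,0,0,0,0]])

```text
clock: 11.5
eef_pos: [498.7, 436.3, 226.5]
tool_rot: [-3.139, -0.005, -2.873]
force: [-6.4, -2.8, 3.0]
width: 0.0
gripper_force: 3.3
```

Run:
```python
from h import *
st()
```

```text
t 11.5 tip fence [-29.6   8.   33.5] yaw rel -179.85 F fence [-6.9 -1.1  3. ] w 0.0
```

The force climbs without any travel, so the keeper is at its stop. I'll back off along -x, lift away and take the last look.

Emit:
jog_arm(steps=[[-1,0.01,0,0,0,0,0],[-1,0.04,0,0,0,0,0],[-1,0.06,0,0,0,0,0],[-1,0.06,0,-0.03,0,0,0],[-1,0,0,-0.1,0,0,0],[-1,0,0.09,-0.06,0,0,0],[-1,0,0.1,0,0,0,0],[-1,0,0.1,0,0,0,0],[-1,0,0.1,0,0,0,0],[-1,0,0,0,0,0,0]])

```text
clock: 12.75
eef_pos: [363.0, 606.9, 322.1]
tool_rot: [3.136, 0.001, -2.867]
force: [-0.2, 0.0, 0.6]
width: 0.3
gripper_force: 0.0
```

Run:
```python
from chk import *
chk(); st()
a,b=(load(n)['pixels'] for n in('side','top'))
a=cv2.resize(a[180:275,250:350,::-1],(421,400),interpolation=cv2.INTER_CUBIC); b=cv2.resize(b[130:230,215:305,::-1],(360,400),interpolation=cv2.INTER_CUBIC)
cv2.imwrite('pics/end.png',np.hstack([a,b]))
```

```text
side lip 255 [[-1.7, 13.2, 30.3], [-29.6, 3.2, 28.1], [75.9, 81.0, 83.2]]
side plate 39 [[-16.0, -2.7, -0.3], [24.4, 42.1, 57.0], [5.4, 26.9, 64.9]]
side orange 30 [[-14.7, -10.4, -7.7], [13.0, 30.1, 55.5], [11.6, 19.0, 21.9]]
side knob 47 [[-15.1, -11.1, -8.1], [6.0, 12.7, 16.7], [30.1, 49.5, 62.9]]
top lip 637 [[-3.8, 11.5, 28.7], [-29.2, -1.1, 26.8], [73.5, 79.6, 82.6]]
top plate 23 [[-15.8, -10.8, -1.6], [-44.7, 47.9, 57.2], [5.3, 23.9, 28.0]]
top orange 53 [[-17.4, -13.7, -9.8], [17.9, 32.0, 53.6], [15.3, 18.0, 22.2]]
top knob 67 [[-17.8, -15.0, -8.7], [3.6, 9.3, 15.7], [26.3, 58.0, 62.8]]
t 12.85 tip fence [-112.4  203.6  128.8] yaw rel -179.8 F fence [ 0.4 -1.  -0.4] w 0.2
```

View pics/end.png

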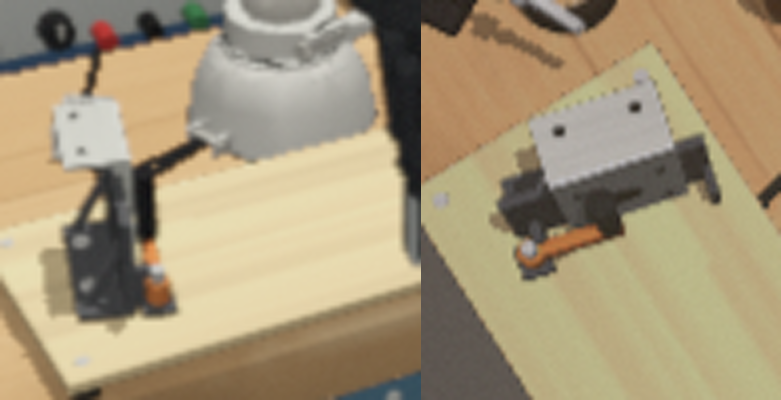

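In the final picture the bracket is upright and flush, with its lip over the fence (600,130). The keeper lies along the fence in front of the foot (525,250)-(620,230), and the arm is clear. I'm handing it in.

```bash
python3 -c "
from cell import *
print(finish_job())"
```

```text
the job is handed in; nothing more can be done
None
```

The job is handed in at about 13 s on the robot's clock: the bracket stands upright and flush against the fence, the keeper is swung to its stop in front of the foot, and the arm is clear. I did not measure the bystanders again at the end, but the arm stayed away from all four.

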